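Unclip the charged battery pack from its charging dock

ROBOT

A 6-joint arm with a two-finger parallel gripper is mounted at the origin on the work surface. World frame = base frame: x ahead of the robot, y to its left, z up, the work surface at z = 0. Lengths are in m, angles in rad, forces in N, time in s.
With the tool pointing down it reaches from about 0.35 to 0.775 m from the base axis. Payload 5.5 kg.
Tool frame: the origin (TCP) lies on the centre line of the jaws, within the pads' length; the fingertips stand 11 mm ahead of it and the grasp point (between the pads) lies 8 mm behind it (env.tip_extent is the distance from the TCP to the fingertips, in m); z points along the fingers, y is the line along which they close (so a half turn about z gives the same grasp; the last joint's range is limited). The gripper opens to 85 mm and grips with 20 to 120 N. Pads are 22 mm wide; open, the fingers measure 114 mm over their backs; the gripper's body (76 mm by 85 mm) begins 54 mm behind the grasp point. The pads swing forward as they close: fully open they stand 13 mm farther back than shut.
Start: joints at [1.081, 0.313, 0.046, 1.304, 0, 1.431], TCP at [0.197, 0.54, 0.242] pointing down, gripper open.
Joint ranges: [-2.76, 2.76], [-0.86, 1.69], [-1.03, 1.26], [-2.2, 2.34], [-1.47, 1.5], [-3.14, 3.14]. Speed limits (rad/s): [2.57, 2.57, 3.14, 3.14, 3.14, 3.14].

INTERFACE

Orientations are given as a unit quaternion [w, x, y, z].
In Python, from workcell import env gives the robot as it stands.
- The arm moves only by the shell command python3 -m jog 'ROWS' [FORCE]. ROWS is JSON, a list of rows, each a list of 5 numbers: the gripper's target within -1 to 1 (shut at 1, half-way at 0, fully open at -1), then the shift along the tool's x, y, z in m, then the turn about the tool's z in degrees. In form: [[fingers, tx, ty, tz, turn], ...]. A call has 1 to 5 rows; each row shifts and turns the commanded pose from where the row before left it, along the tool's axes as they then stand; what a row does not reach is not made up. A row lasts 1/12 s, in which the tool goes at most 41.7 mm and 7.16 degrees, less where a joint would pass 70% of its speed; a pose out of reach is approached as far as the arm can. A call is refused whole if a number of a shift passes 0.0417 or a number of a turn 7.16, either way. A call with a gripper value outside its range is refused whole. The fingers move at their own pace and stop on an object; FORCE is the grip in N (left out, the last holds). Time passes only in rows, so rows that do not move let the fingers close. It gives the time, the measured TCP pose, the force, the opening and the grip force at its end, in the units of the state.
- env.get_state(): the state, without advancing time (a new reading comes with each control period).
- env.read_camera(name): name is "side" or "top"; returns a dict with "img" (384x512x3 uint8, red, green, blue), "fov_y" (degrees; the focal length in pixels is half the picture's height over the tangent of half this angle, whatever the lens; pixels are square), "cx", "cy" (the principal point, pixels), "T" (4x4, takes a point from camera to world coordinates). Camera axes: x right, y up, looking along -z (the intrinsics and any distortion apply to the point x, -y, -z); pixel columns grow to the right and rows downward; lengths in m; the calibration is good to about 2 mm. A picture is of the moment at which its call begins. There is no depth.
- env.hand_in(): hands the job in; it is judged then, once.
The state is a dict: "clock": time; "joint_pos": joint angles; "qvel": joint speeds; "tau": joint torques, N m; "tcp_pos": TCP position; "orientation": TCP orientation; "wrist_force": force on the tool from outside, world axes, zero at the start; "ft_torque": the same for the moment, N m; "finger_gap": finger opening in m; "grip_force": force on a finger pad.
Only numpy, scipy, OpenCV 4.12 (cv2) and the standard library are available. Lean on these libraries where they do the work, as an engineer would, in place of code of your own. Each camera call takes 0.05 s, during which the arm holds its last target. There are 200 camera calls.

TASK

Two pipette battery packs are clipped into charging docks; the charged one sits in the dock with the green lamp. Squeeze in that pack's blue release button, keep it squeezed while you pull the pack straight up out of its dock, then set the pack down standing upright on its foot inside the white tray with the teal floor and let go; do not drop it. Leave the other pack, in the dock with the orange lamp, clipped where it is.

Things in the scene. Friction and masses are not known exactly. Their poses are not given: they have to be found in the camera images.
- pack_center (a point): Charged pack, in the dock with the green lamp: pale grey block, teal top band, 34 (x) x 40 (y) x 100 (z) mm, about 0.2 kg; point at its centre, 50 mm above its foot, z up. Blue button on its +y side: 12 wide x 32 tall, 6 mm proud, its middle 17 mm above this point; -y side plain: pinch along y at that height (46 mm over the button, 40 pressed). Seated, point 56 mm above the table, foot 28 mm deep.
- pack_button (a joint): Charged pack's release button, m: 0 out, 0.006 flush with the pack's +y side; moves to pack -y, spring 2 to 7 N; blue mark on the pack top above it. Its 5 mm barb low on the pack's +y side locks in the dock until pressed 5 mm; then the pack pulls straight up, 1.5 mm play. Grey dock: 34 mm high, from the pack's centre to x -30 and +47, y -34 and +34 mm; round lamp on top at x +35.
- tray_floor (a point): White open tray with a teal floor, fixed on the table, 130 (x) x 160 (y) x 22 mm high, walls 4 mm thick, empty inside (122 x 152 mm). This point is the centre of its inner floor, 4 mm above the table; z up, axes along its sides.
- other_pack_center (a point): The other battery pack, still charging in the dock with the orange lamp: same shape, button, blue mark on top at the button side, axes and centre point as the charged pack, in a dock of the same kind. To be left clipped in its dock.
Not all that is in view belongs to the job. Of the things that look like the part that bears tray_floor, the larger one is meant.

How it is judged:
By the outcome, as a careful person would: the job done as asked, in the order asked, and still so for the second after the job is handed in, with the robot touching nothing.
It also fails if it takes over 40 s, if anything falls off the work surface, if the arm or the gripper's body presses on something with over 40 N, if the wrist force passes 120 N, or if a joint passes its speed limit or range.

## Working session

There is one attempt and no reset: what is moved stays moved. The work goes in short steps, Python scripts to look and compute and a shell command to move; the robot and the scene stay as the last step left them, time stands still between calls to the robot, and variables do not carry over. Pictures are saved under pics/ and viewed, at most 10 in all, crops included, and the job is handed in when it is done.

```bash
ls; mkdir -p pics; python3 - <<'E'
from workcell import env
import cv2,pickle
d={}
for n in("top","side"):
    c=env.read_camera(n); d[n]=c
    cv2.imwrite(f"pics/{n}0.png",c["img"][:,:,::-1])
    print(n,{k:v for k,v in c.items() if k!="img"})
pickle.dump(d,open("cams0.pkl","wb"))
print(env.get_state())
E
```

```text
pics
top {'fov_y': 49.83028104868156, 'cx': 259.4419961382326, 'cy': 194.2701859930852, 'T': array([[-0.04357595,  0.97637844, -0.2116277 ,  0.42686311],
       [-0.99904773, -0.04212425,  0.01136543, -0.01227898],
       [ 0.0021823 ,  0.21192143,  0.97728427,  0.72262524],
       [ 0.        ,  0.        ,  0.        ,  1.        ]])}
side {'fov_y': 47.74517979099685, 'cx': 258.8973771385582, 'cy': 190.3686952754507, 'T': array([[-8.18673823e-01,  4.31560037e-01, -3.78852355e-01,
         2.35598755e-01],
       [-5.74258205e-01, -6.16190592e-01,  5.39014534e-01,
         4.50608773e-01],
       [-8.28124920e-04,  6.58836162e-01,  7.52286000e-01,
         6.80979095e-01],
       [ 0.00000000e+00,  0.00000000e+00,  0.00000000e+00,
         1.00000000e+00]])}
{'clock': 0.1, 'joint_pos': array([ 1.08138297e+00,  3.13946818e-01,  4.50967020e-02,  1.30360860e+00,
       -4.18133905e-05,  1.43120713e+00]), 'qvel': array([ 0.00084295, -0.00153415,  0.00330082,  0.00035952,  0.00094398,
        0.00049537]), 'tau': array([ 3.73058865e-03, -4.81725061e+01,  2.99245048e+01,  1.27343897e-02,
       -1.70753051e-04, -5.83610344e-06]), 'tcp_pos': array([0.19687686, 0.53977608, 0.24148747]), 'orientation': array([-2.37241902e-04,  1.74021481e-01,  9.84741506e-01, -7.96891009e-04]), 'wrist_force': array([0.64113703, 0.91097591, 0.54782166]), 'ft_torque': array([-0.00847916,  0.03517396, -0.02401295]), 'grip_force': 0.0, 'finger_gap': 0.08533047769558813}
```

View pics/top0.png

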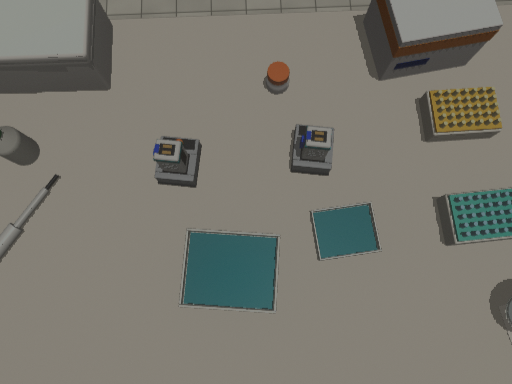

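View pics/side0.png

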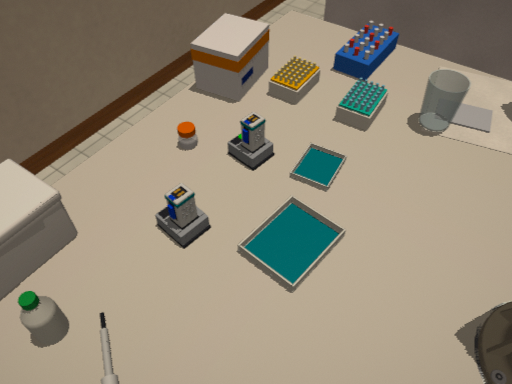

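Top view: packs at (168,155) and (316,140), large tray at (231,270), small decoy tray at (346,231). Side view: packs at (181,205) and (252,135), with green visible near (240,137) at the upper one. Next I'll crop both docks in both views to read the lamps.

```bash
python3 - <<'E'
import cv2,pickle,numpy as np
d=pickle.load(open("cams0.pkl","rb"))
def crop(n,x,y,w=66,h=66):
    im=d[n]["img"][y:y+h,x:x+w,::-1]
    im=np.clip(im.astype(float)*1.6,0,255).astype(np.uint8)
    return cv2.resize(im,(396,298) if 0 else (300,300),interpolation=cv2.INTER_CUBIC)
o=np.vstack([np.hstack([crop("top",145,125),crop("top",282,112)]),np.hstack([crop("side",148,180),crop("side",220,105)])])
cv2.imwrite("pics/crop0.png",o)
E
```

```text
(no output)
```

View pics/crop0.png

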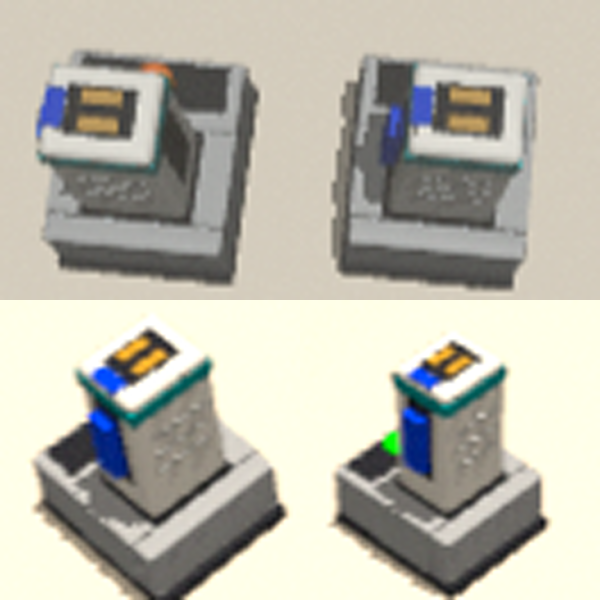

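Candidates: pack at top (168,155) / side (181,205) shows an orange lamp (crop ~(155,70)). The pack at top (316,140) / side (252,135) shows a green lamp (crop (392,443)), so that one is the charged pack. Tray candidates are (231,270) large and (346,231) small; I choose the large one.

```bash
cat > h.py <<'E'
import cv2,pickle,numpy as np
def cast(c,uv,z):
    uv=np.atleast_2d(np.asarray(uv,float)); f=c["img"].shape[0]/2/np.tan(np.radians(c["fov_y"]/2))
    r=np.c_[(uv[:,0]-c["cx"])/f,-(uv[:,1]-c["cy"])/f,-np.ones(len(uv))]@c["T"][:3,:3].T
    o=c["T"][:3,3]; return o+r*((z-o[2])/r[:,2])[:,None]
def proj(c,P):
    f=c["img"].shape[0]/2/np.tan(np.radians(c["fov_y"]/2)); q=(np.atleast_2d(P)-c["T"][:3,3])@c["T"][:3,:3]
    return np.c_[c["cx"]-f*q[:,0]/q[:,2],c["cy"]+f*q[:,1]/q[:,2]]
def rect(c,m,z):
    cs,_=cv2.findContours(m.astype(np.uint8),cv2.RETR_EXTERNAL,cv2.CHAIN_APPROX_NONE)
    k=max(cs,key=cv2.contourArea)[:,0]
    P=cast(c,k,z)[:,:2]; (x,y),(w,h),a=cv2.minAreaRect((P*1000).astype(np.float32)); return np.round([x,y,w,h,a],1)
def box(m,x,y,w,h):
    o=np.zeros_like(m); o[y:y+h,x:x+w]=m[y:y+h,x:x+w]; return o
E
python3 - <<'E'
from h import *
d=pickle.load(open("cams0.pkl","rb"))
R={"top":{"chg":(300,118,36,34),"oth":(150,133,36,32),"tray":(175,225,110,90)},"side":{"chg":(238,108,32,26),"oth":(163,180,40,34),"tray":(235,195,115,92)}}
for n in d:
    c=d[n]; hsv=cv2.cvtColor(c["img"],cv2.COLOR_RGB2HSV); H,S,V=[hsv[...,i].astype(int) for i in range(3)]
    teal=(H>80)&(H<100)&(S>120)
    print(n,"tray",rect(c,cv2.morphologyEx(box(teal,*R[n]["tray"]).astype(np.uint8),cv2.MORPH_OPEN,np.ones((3,3))),.004))
    blue=(H>105)&(H<130)&(S>130)&(V>90); gold=(H>10)&(H<28)&(S>110)
    for k in("chg","oth"):
        x,y,w,h=R[n][k]; print(k,"V pct",np.percentile(V[y:y+h,x:x+w],[10,50,90]))
        lo=box((S<60)&(V>(135 if n=="top" else 150)),*R[n][k]); g=box(gold,*R[n][k])
        ys,xs=np.nonzero(g); print(" gold px",xs.mean(),ys.mean(),len(xs), cast(c,(xs.mean(),ys.mean()),.106)[0].round(4))
        print(" white",rect(c,lo,.106))
        b=box(blue,*R[n][k]); nn,_,st,ce=cv2.connectedComponentsWithStats(b.astype(np.uint8))
        for i in range(1,nn): 
            if st[i][4]>3: print("  blue",st[i],ce[i].round(1),cast(c,ce[i],.106)[0].round(4))
E
```

```text
top tray [453.8  40.3 109.3 120.8  10.4]
chg V pct [ 50. 119. 137.]
 gold px 319.0869565217391 135.6304347826087 46 [ 0.6508 -0.1175  0.106 ]
 white [ 649.9 -117.2   33.4   28.6   81.9]
  blue [307 131   4   8  31] [308.5 134.6] [ 0.6532 -0.1008  0.106 ]
  blue [302 136   2   6   9] [302.3 138. ] [ 0.648  -0.0908  0.106 ]
oth V pct [ 46. 115. 136.]
 gold px 169.13114754098362 147.1639344262295 61 [0.6418 0.1184 0.106 ]
 white [638.3 122.1  34.1  28.   81.6]
  blue [154 144   5   9  33] [156.2 148.1] [0.6412 0.1387 0.106 ]
side tray [454.3  31.2 142.3 114.5  83.8]
chg V pct [ 64.1 175.  186. ]
 gold px 252.63888888888889 117.97222222222223 36 [ 0.6498 -0.1165  0.106 ]
 white [ 644.6 -111.7   65.5   79.4   35. ]
  blue [244 120   7   5  18] [246.9 121.7] [ 0.6525 -0.1003  0.106 ]
  blue [243 129   5   3  10] [244.7 130.2] [ 0.6406 -0.0763  0.106 ]
oth V pct [ 63. 163. 186.]
 gold px 178.7058823529412 191.92156862745097 51 [0.6385 0.1224 0.106 ]
 white [629.8 123.8  76.2  69.   35. ]
  blue [169 195   7   6  25] [171.6 197.1] [0.6406 0.1384 0.106 ]
  blue [168 204   5   5  15] [169.9 206.3] [0.6288 0.1554 0.106 ]
```

```bash
cat >> h.py <<'E'
from scipy.spatial.transform import Rotation as Ro
def togo(st,P,yaw):  # shift in tool axes (mm) and turn (deg) to TCP target P with tool y along pack y (pack yaw deg)
    q=st["orientation"]; R=Ro.from_quat([q[1],q[2],q[3],q[0]]).as_matrix()
    a=np.degrees(np.arctan2(R[1,1],R[0,1])); t=(yaw+90-a+90)%180-90
    print("clock",round(st["clock"],2),"tcp",st["tcp_pos"].round(4),"shift mm",(R.T@(np.array(P)-st["tcp_pos"])*1000).round(1),"turn",round(-t,1),"tilt",np.degrees(np.arccos(-R[2,2])).round(2))
E
python3 - <<'E'
from h import *
from workcell import env
d=pickle.load(open("cams0.pkl","rb"))
for n,b,s in(("top",(175,222,112,95),(231,270)),("side",(232,192,120,98),(290,240))):
    c=d[n]; hsv=cv2.cvtColor(c["img"],cv2.COLOR_RGB2HSV); H,S,V=[hsv[...,i].astype(int) for i in range(3)]
    x,y=s; print(n,[tuple(hsv[y,x+i]) for i in(-35,-20,0,20,35)])
    m=box((S>110)&(H>75)&(H<110),*b); m=cv2.morphologyEx(m.astype(np.uint8),cv2.MORPH_CLOSE,np.ones((5,5)))
    print(m.sum(),"floor",rect(c,m,.004),cv2.boundingRect(m))
    k=max(cv2.findContours(m,0,1)[0],key=cv2.contourArea); h=cv2.approxPolyDP(cv2.convexHull(k),6,True)[:,0]
    print(h.tolist(),cast(c,h,.004)[:,:2].round(3).tolist())
    # pack: teal band / top outline candidates
    for P in([.65,-.117,.106],):
        yaw=np.radians(-8.1); Rz=np.array([[np.cos(yaw),-np.sin(yaw)],[np.sin(yaw),np.cos(yaw)]])
        cor=[np.r_[P[:2]+Rz@np.array(q),.106] for q in((.017,.02),(.017,-.02),(-.017,-.02),(-.017,.02))]
        uv=proj(c,cor); print("pack top corners px",uv.round(1).tolist())
    im=cv2.resize(c["img"][100:165,220:345] if n=="top" else c["img"][95:160,200:325],None,fx=6,fy=6,interpolation=cv2.INTER_CUBIC)[...,::-1].copy()
    off=np.array([220,100] if n=="top" else [200,95])
    for u in uv: cv2.circle(im,tuple(int(v) for v in (u-off+.5)*6),3,(0,0,255),1)
    d[n]["o"]=np.clip(im*1.4,0,255).astype(np.uint8)
cv2.imwrite("pics/ov.png",np.vstack([d["top"]["o"][:290],d["side"]["o"][:290]]))
togo(env.get_state(),[.65,-.117,.242],-8.1)
E
```

```text
top [(np.uint8(93), np.uint8(125), np.uint8(94)), (np.uint8(92), np.uint8(129), np.uint8(95)), (np.uint8(92), np.uint8(130), np.uint8(96)), (np.uint8(92), np.uint8(128), np.uint8(98)), (np.uint8(91), np.uint8(120), np.uint8(98))]
6063 floor [452.9  34.6 148.7 118.1  83.8] (184, 233, 92, 75)
[[191, 233], [275, 238], [271, 307], [184, 301]] [[0.519, 0.102], [0.504, -0.044], [0.388, -0.032], [0.404, 0.114]]
pack top corners px [[307.0, 124.8], [332.2, 127.2], [330.9, 147.5], [305.4, 145.1]]
side [(np.uint8(90), np.uint8(255), np.uint8(103)), (np.uint8(90), np.uint8(255), np.uint8(104)), (np.uint8(90), np.uint8(255), np.uint8(104)), (np.uint8(90), np.uint8(255), np.uint8(104)), (np.uint8(90), np.uint8(245), np.uint8(105))]
3819 floor [454.2  31.3 142.3 114.8  83.8] (245, 203, 94, 80)
[[292, 203], [338, 233], [293, 282], [245, 247]] [[0.502, -0.045], [0.391, -0.033], [0.405, 0.106], [0.517, 0.095]]
pack top corners px [[240.0, 118.7], [253.4, 109.8], [265.3, 116.9], [251.9, 126.1]]
clock 0.1 tcp [0.1969 0.5398 0.2415] shift mm [-6.508e+02 -4.617e+02  1.000e-01] turn -11.9 tilt 0.1
```

View pics/ov.png

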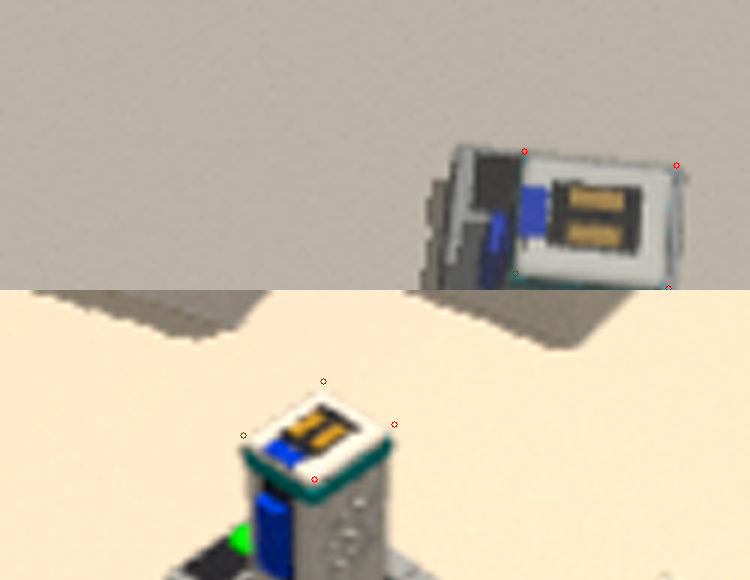

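The predicted corners match the top view, while the side view says about 4 mm nearer the camera. I use pack (0.649,-0.1155), yaw -8, and tray (0.4535,0.034), yaw -6. Both fit the expected sizes and reach. Now moving over.

```bash
python3 -m jog '[[-1,-0.0325,-0.023,0,0],[-1,-0.0325,-0.023,0,0],[-1,-0.0325,-0.023,0,0],[-1,-0.0325,-0.023,0,0],[-1,-0.0325,-0.023,0,0]]' 30
python3 -m jog '[[-1,-0.0325,-0.023,0,0],[-1,-0.0325,-0.023,0,0],[-1,-0.0325,-0.023,0,0],[-1,-0.0325,-0.023,0,0],[-1,-0.0325,-0.023,0,0]]'
python3 -m jog '[[-1,-0.0325,-0.023,0,0],[-1,-0.0325,-0.023,0,0],[-1,-0.0325,-0.023,0,0],[-1,-0.0325,-0.023,0,0],[-1,-0.0325,-0.023,0,0]]'
python3 - <<'E'
from h import *
from workcell import env
togo(env.get_state(),[.649,-.1155,.242],-8.1)
E
```

```text
clock: 0.52
tcp_pos: [0.3106, 0.3748, 0.2419]
orientation: [-0.0, 0.174, 0.985, -0.0]
wrist_force: [1.0, 0.9, 0.8]
finger_gap: 0.0855
grip_force: 0.0
clock: 0.93
tcp_pos: [0.424, 0.2109, 0.2421]
orientation: [-0.0, 0.174, 0.985, 0.0]
wrist_force: [1.0, 0.0, -0.8]
finger_gap: 0.0851
grip_force: 0.0
clock: 1.35
tcp_pos: [0.5373, 0.0471, 0.242]
orientation: [-0.0, 0.174, 0.985, 0.0]
wrist_force: [0.6, 1.0, 0.1]
finger_gap: 0.0853
grip_force: 0.0
clock 1.35 tcp [0.5373 0.0471 0.242 ] shift mm [-160.7 -114.5   -0.2] turn -12.0 tilt 0.04
```

```bash
python3 -m jog '[[-1,-0.032,-0.023,0,0],[-1,-0.032,-0.023,0,0],[-1,-0.032,-0.023,0,0],[-1,-0.032,-0.023,0,0],[-1,-0.032,-0.023,0,0]]'
python3 -m jog '[[-1,0,0,0,-6],[-1,0,0,0,-6],[-1,0,0,0.03,0],[-1,0,0,0.03,0],[-1,0,0,0.0,0]]'
python3 - <<'E'
from h import *
from workcell import env
togo(env.get_state(),[.649,-.1155,.064],-8.1)
a=[]
for n in("top","side"):
    c=env.read_camera(n); u=proj(c,[.649,-.1155,.106])[0].astype(int)
    a.append(cv2.resize(c["img"][max(u[1]-45,0):u[1]+45,u[0]-65:u[0]+65,::-1],(520,360) if 0 else (416,288)))
cv2.imwrite("pics/a1.png",np.vstack(a))
E
```

```text
clock: 1.77
tcp_pos: [0.6482, -0.1156, 0.2417]
orientation: [-0.0, 0.174, 0.985, 0.0]
wrist_force: [1.5, 0.0, 0.9]
finger_gap: 0.0854
grip_force: 0.0
clock: 2.18
tcp_pos: [0.644, -0.113, 0.1752]
orientation: [-0.006, 0.07, 0.998, 0.001]
wrist_force: [-1.0, 0.6, -1.2]
finger_gap: 0.0853
grip_force: 0.0
clock 2.18 tcp [ 0.644  -0.113   0.1752] shift mm [ -6.6  -2.  111.1] turn 0.0 tilt 0.66
```

View pics/a1.png

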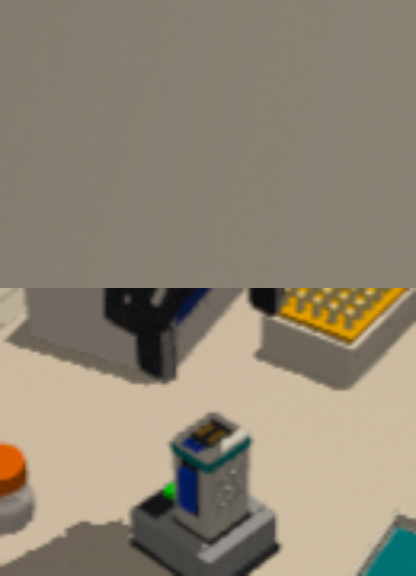

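The side crop shows the charged pack at (210,470) with the green lamp (170,490) and the fingers still above it; the arm hides the top view. I'll settle, correct the offset and descend.

```bash
python3 -m jog '[[-1,-0.003,-0.001,0,0],[-1,0,0,0,0],[-1,0,0,0,0]]'
python3 - <<'E'
from h import *
from workcell import env
togo(env.get_state(),[.649,-.1155,.064],-8.1)
E
```

```text
clock: 2.53
tcp_pos: [0.6519, -0.1156, 0.1845]
orientation: [0.002, 0.07, 0.998, -0.0]
wrist_force: [-0.4, 0.2, -0.3]
finger_gap: 0.0854
grip_force: 0.0
clock 2.53 tcp [ 0.6519 -0.1156  0.1845] shift mm [  3.3  -0.3 120.4] turn 0.1 tilt 0.21
```

```bash
python3 -m jog '[[-1,0.001,0,0.01,0],[-1,0.001,0,0.015,0],[-1,0,0,0.015,0],[-1,0,0,0.015,0],[-1,0,0,0.015,0]]'
python3 -m jog '[[-1,0,0,0.015,0],[-1,0,0,0.015,0],[-1,0,0,0.01,0],[-1,0,0,0.005,0],[-1,0,0,0,0]]'
python3 - <<'E'
from h import *
from workcell import env
togo(env.get_state(),[.649,-.1155,.064],-8.1)
E
```

```text
clock: 2.95
tcp_pos: [0.6486, -0.1149, 0.1117]
orientation: [0.0, 0.07, 0.998, -0.0]
wrist_force: [0.2, 0.8, 0.6]
finger_gap: 0.0858
grip_force: 0.0
clock: 3.37
tcp_pos: [0.6477, -0.1147, 0.066]
orientation: [-0.001, 0.07, 0.998, 0.0]
wrist_force: [-0.6, 0.2, 0.4]
finger_gap: 0.0857
grip_force: 0.0
clock 3.37 tcp [ 0.6477 -0.1147  0.066 ] shift mm [-1.4 -0.6  2. ] turn 0.1 tilt 0.12
```

```bash
python3 -m jog '[[-0.1,-0.001,0,0,0],[-0.1,0,0,0.001,0],[-0.1,0,0,0,0],[-0.1,0,0,0,0]]' 30
python3 -m jog '[[0.0,0,0,0,0],[0.0,0,0,0,0],[0.0,0,0,0,0]]'
python3 - <<'E'
from h import *
from workcell import env
s=env.get_state();togo(s,[.649,-.1155,.064],-8.1);print(s["wrist_force"],s["ft_torque"])
c=env.read_camera("side"); u=proj(c,[.649,-.1155,.07])[0].astype(int)
cv2.imwrite("pics/a2.png",cv2.resize(c["img"][u[1]-45:u[1]+45,u[0]-55:u[0]+55,::-1],(660,540),interpolation=cv2.INTER_CUBIC))
E
```

```text
clock: 3.7
tcp_pos: [0.6503, -0.1149, 0.0673]
orientation: [0.001, 0.07, 0.998, 0.0]
wrist_force: [0.9, 1.6, 0.4]
finger_gap: 0.0473
grip_force: 0.9
clock: 3.95
tcp_pos: [0.6501, -0.1148, 0.067]
orientation: [0.001, 0.07, 0.998, 0.0]
wrist_force: [0.9, 2.7, 3.1]
finger_gap: 0.043
grip_force: 3.0
clock 3.95 tcp [ 0.6501 -0.1148  0.067 ] shift mm [ 1.  -0.8  3. ] turn 0.1 tilt 0.09
[0.87852657 2.69895256 3.06087477] [ 0.5335022  -0.13274278 -0.02142449]
```

View pics/a2.png

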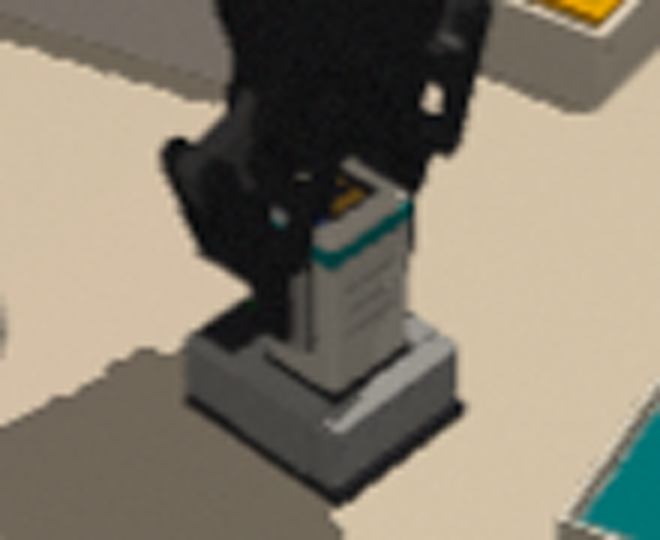

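The side crop shows the +y finger pad on the blue button and the other finger behind the pack. Net force is +2.7 N in y, so only the button side is loaded. I'll shift about 1.5 mm in +y and squeeze fully.

```bash
python3 -m jog '[[0.0,0,0.0015,0,0],[0.2,0,0,0,0],[0.2,0,0,0,0],[0.2,0,0,0,0],[0.2,0,0,0,0]]' 40
python3 -m jog '[[0.2,0,0,0,0],[0.2,0,0,0,0]]'
```

```text
clock: 4.42
tcp_pos: [0.6504, -0.1151, 0.0673]
orientation: [0.001, 0.071, 0.998, -0.001]
wrist_force: [-0.8, -2.4, 5.8]
finger_gap: 0.0393
grip_force: 43.2
clock: 4.58
tcp_pos: [0.6504, -0.1151, 0.0673]
orientation: [0.001, 0.071, 0.998, -0.001]
wrist_force: [-0.6, -2.1, 5.9]
finger_gap: 0.0392
grip_force: 43.2
```

Gap is 39 mm (button flush) with balanced forces. Pulling up.

```bash
python3 -m jog '[[0.2,0,0,-0.003,0],[0.2,0,0,-0.005,0],[0.2,0,0,-0.006,0],[0.2,0,0,-0.006,0],[0.2,0,0,0,0]]'
python3 -m jog '[[0.2,0,0,-0.006,0],[0.2,0,0,-0.008,0],[0.2,0,0,-0.01,0],[0.2,0,0,-0.01,0],[0.2,0,0,0,0]]'
```

```text
clock: 5.0
tcp_pos: [0.65, -0.1138, 0.0876]
orientation: [0.0, 0.07, 0.998, -0.0]
wrist_force: [-0.5, -1.0, -2.4]
finger_gap: 0.0399
grip_force: 42.5
clock: 5.42
tcp_pos: [0.6513, -0.1137, 0.1237]
orientation: [0.002, 0.07, 0.998, -0.0]
wrist_force: [0.7, -0.8, -2.1]
finger_gap: 0.0394
grip_force: 42.5
```

```bash
python3 -m jog '[[0.2,0,0,-0.012,0],[0.2,0,0,-0.012,0],[0.2,0,0,-0.012,0],[0.2,0,0,-0.006,0],[0.2,0,0,0,0]]'
python3 - <<'E'
from h import *
from workcell import env
s=env.get_state();togo(s,[.4535,.034,.165],-6.2)
c=env.read_camera("side"); cv2.imwrite("pics/a3.png",c["img"][40:300,120:380,::-1])
E
```

```text
clock: 5.83
tcp_pos: [0.6508, -0.1138, 0.1643]
orientation: [0.002, 0.07, 0.998, -0.0]
wrist_force: [0.5, 0.1, -2.4]
finger_gap: 0.0394
grip_force: 42.5
clock 5.83 tcp [ 0.6508 -0.1138  0.1643] shift mm [216.  118.8  -1.5] turn -1.8 tilt 0.19
```

View pics/a3.png

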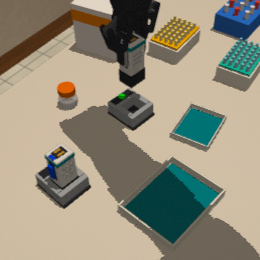

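The pack is out of the green dock and held upright at (133,65), and the other pack is still clipped at (62,165). Moving to the tray.

```bash
python3 -m jog '[[0.2,0.008,0.0045,0,0],[0.2,0.016,0.009,0,0],[0.2,0.02,0.011,0,0],[0.2,0.02,0.011,0,0],[0.2,0.02,0.011,0,0]]'
python3 -m jog '[[0.2,0.02,0.011,0,0],[0.2,0.02,0.011,0,0],[0.2,0.02,0.011,0,0],[0.2,0.02,0.011,0,0],[0.2,0.02,0.011,0,0]]'
python3 -m jog '[[0.2,0.018,0.01,0,0],[0.2,0.01,0.005,0,0],[0.2,0.004,0.002,0,-1.8],[0.2,0,0,0,0],[0.2,0,0,0,0]]'
python3 - <<'E'
from h import *
from workcell import env
s=env.get_state();togo(s,[.4535,.034,.067],-6.2)
E
```

```text
clock: 6.3
tcp_pos: [0.5716, -0.0552, 0.161]
orientation: [-0.001, 0.07, 0.998, 0.0]
wrist_force: [0.2, 0.8, -1.8]
finger_gap: 0.0394
grip_force: 42.5
clock: 6.72
tcp_pos: [0.4802, 0.0133, 0.1614]
orientation: [-0.001, 0.07, 0.998, 0.0]
wrist_force: [0.2, -0.5, -2.2]
finger_gap: 0.0394
grip_force: 42.5
clock: 7.13
tcp_pos: [0.4527, 0.0339, 0.1622]
orientation: [0.0, 0.055, 0.999, -0.0]
wrist_force: [0.5, 0.2, -2.4]
finger_gap: 0.0395
grip_force: 42.5
clock 7.13 tcp [0.4527 0.0339 0.1622] shift mm [-0.7  0.2 95.2] turn -0.1 tilt 0.03
```

```bash
python3 -m jog '[[0.2,0,0,0.01,0],[0.2,0,0,0.015,0],[0.2,0,0,0.015,0],[0.2,0,0,0.015,0],[0.2,0,0,0.012,0]]'
python3 -m jog '[[0.2,0,0,0.01,0],[0.2,0,0,0.005,0],[0.2,0,0,0.002,0],[0.2,0,0,0,0],[0.2,0,0,0,0]]'
python3 -m jog '[[0.2,0,0,0.002,0],[0.2,0,0,0.002,0],[0.2,0,0,0.002,0],[0.2,0,0,0,0]]'
python3 - <<'E'
from workcell import env
import cv2
c=env.read_camera("side"); cv2.imwrite("pics/a4.png",cv2.resize(c["img"][140:310,200:390,::-1],None,fx=3,fy=3,interpolation=cv2.INTER_CUBIC))
E
```

```text
clock: 7.55
tcp_pos: [0.4525, 0.0335, 0.0933]
orientation: [-0.001, 0.055, 0.998, 0.0]
wrist_force: [0.5, 0.7, -1.9]
finger_gap: 0.0397
grip_force: 42.5
clock: 7.97
tcp_pos: [0.4529, 0.0338, 0.0784]
orientation: [0.0, 0.055, 0.999, 0.0]
wrist_force: [-0.5, 0.8, -2.4]
finger_gap: 0.0397
grip_force: 42.5
clock: 8.3
tcp_pos: [0.4524, 0.034, 0.0721]
orientation: [-0.0, 0.054, 0.999, 0.0]
wrist_force: [-0.3, -0.3, -2.7]
finger_gap: 0.0396
grip_force: 42.5
```

View pics/a4.png

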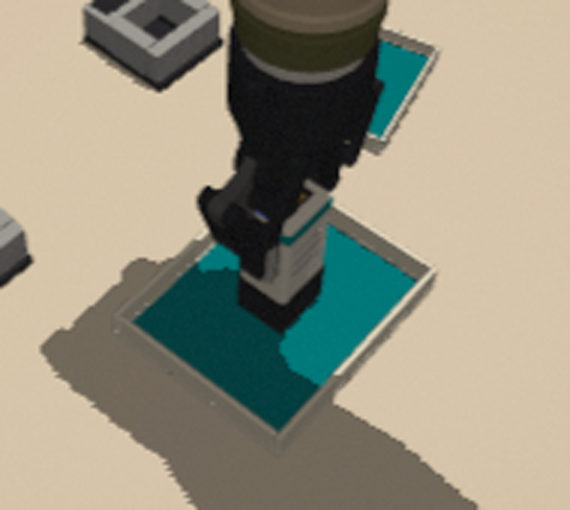

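The pack hangs upright over the middle of the big tray, its dark foot at about (280,310) just above the floor. I'll lower it gently until contact.

```bash
python3 -m jog '[[0.2,0,0,0.002,0],[0.2,0,0,0.0015,0],[0.2,0,0,0.001,0],[0.2,0,0,0,0],[0.2,0,0,0,0]]'
python3 -m jog '[[0.2,0,0,0.001,0],[0.2,0,0,0,0],[0.2,0,0,0,0]]'
```

```text
clock: 8.77
tcp_pos: [0.4524, 0.034, 0.0677]
orientation: [-0.0, 0.054, 0.999, 0.0]
wrist_force: [0.4, 0.3, -2.3]
finger_gap: 0.0396
grip_force: 42.5
clock: 9.02
tcp_pos: [0.4524, 0.034, 0.0668]
orientation: [-0.0, 0.054, 0.999, 0.0]
wrist_force: [-0.0, 0.7, -2.2]
finger_gap: 0.0397
grip_force: 42.5
```

```bash
python3 -m jog '[[0.2,0,0,0.001,0],[0.2,0,0,0,0],[0.2,0,0,0,0]]'
python3 -m jog '[[0.2,0,0,0.0007,0],[0.2,0,0,0,0],[0.2,0,0,0,0]]' | grep -E 'tcp|wrist'
```

```text
clock: 9.27
tcp_pos: [0.4524, 0.034, 0.0657]
orientation: [-0.0, 0.054, 0.999, 0.0]
wrist_force: [-0.6, -0.2, -2.6]
finger_gap: 0.0398
grip_force: 42.5
tcp_pos: [0.4526, 0.0339, 0.0653]
wrist_force: [-0.2, -0.1, 0.7]
```

```bash
python3 -m jog '[[0.06,0,0,0.0002,0],[0.04,0,0.0005,0,0],[0.02,0,0.0005,0,0],[0.0,0,0.0005,0,0],[-0.02,0,0.0005,0,0]]' 20
python3 -m jog '[[-0.04,0,0.0005,0,0],[-0.06,0,0.0005,0,0],[-0.08,0,0.0005,0,0],[-0.1,0,0.0005,0,0],[-0.12,0,0,0,0]]'
python3 -m jog '[[-0.15,0,0,0,0],[-0.2,0,0,0,0],[-0.25,0,0,0,0],[-0.3,0,0,0,0],[-0.4,0,0,0,0]]'
```

```text
clock: 9.93
tcp_pos: [0.4526, 0.0361, 0.0647]
orientation: [-0.0, 0.054, 0.999, 0.0]
wrist_force: [0.3, 0.9, -2.4]
finger_gap: 0.0435
grip_force: 3.6
clock: 10.35
tcp_pos: [0.4532, 0.038, 0.0651]
orientation: [0.0, 0.054, 0.999, 0.0]
wrist_force: [-0.6, 0.4, -0.0]
finger_gap: 0.0476
grip_force: 0.0
clock: 10.77
tcp_pos: [0.453, 0.0379, 0.0649]
orientation: [0.0, 0.054, 0.999, 0.0]
wrist_force: [-0.2, -0.1, 0.5]
finger_gap: 0.0593
grip_force: 0.0
```

```bash
python3 -m jog '[[-0.7,0,-0.002,0,0],[-1,0,-0.002,0,0],[-1,0,0,0,0],[-1,0,0,-0.005,0],[-1,0,0,-0.01,0]]'
python3 -m jog '[[-1,0,0,-0.02,0],[-1,0,0,-0.03,0],[-1,0,0,-0.03,0],[-1,0,0,-0.03,0],[-1,0,0,-0.02,0]]'
python3 -m jog '[[-1,0.0,0.03,0,0],[-1,0.0,0.04,0,0],[-1,0.0,0.04,0,0],[-1,0,0.04,0,0],[-1,0,0.04,0,0]]'
python3 -m jog '[[-1,0,0.04,0,0],[-1,0,0.03,0,0],[-1,0,0.01,0,0],[-1,0,0,0,0],[-1,0,0,0,0]]'
python3 - <<'E'
from h import *
from workcell import env
t=env.read_camera("top"); s=env.read_camera("side")
cv2.imwrite("pics/a5.png",np.hstack([cv2.resize(t["img"][90:330,130:360,::-1],(390,400)),cv2.resize(s["img"][90:300,140:370,::-1],(400,400))]))
E
```

```text
clock: 11.18
tcp_pos: [0.4515, 0.0339, 0.0793]
orientation: [-0.001, 0.055, 0.999, 0.0]
wrist_force: [-0.0, 0.2, 0.0]
finger_gap: 0.0851
grip_force: 0.0
clock: 11.6
tcp_pos: [0.4532, 0.0339, 0.2132]
orientation: [0.002, 0.054, 0.999, -0.0]
wrist_force: [-0.2, -0.7, -0.5]
finger_gap: 0.0854
grip_force: 0.0
clock: 12.02
tcp_pos: [0.4731, 0.2245, 0.2106]
orientation: [0.0, 0.055, 0.998, 0.0]
wrist_force: [0.1, -0.6, 0.2]
finger_gap: 0.0854
grip_force: 0.0
clock: 12.43
tcp_pos: [0.4814, 0.3022, 0.2097]
orientation: [-0.0, 0.054, 0.999, -0.0]
wrist_force: [-0.7, -0.6, 0.0]
finger_gap: 0.0854
grip_force: 0.0
```

View pics/a5.png

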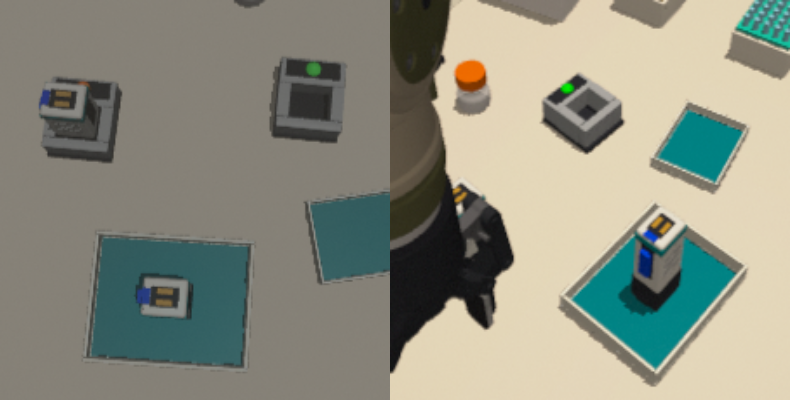

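The pack stands upright in the middle of the large tray (left view (163,297)). The green-lamp dock at (310,100) is empty, the other pack is still clipped at (68,100), and the arm is clear.

```bash
python3 -c "
from workcell import env
print(env.hand_in())"
```

```text
the job is handed in; nothing more can be done
None
```

The charged pack is out of the green-lamp dock and standing upright on its foot in the large teal-floored tray, the other pack is still clipped in its orange-lamp dock, and the job was handed in at about 12.5 s.

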